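Switch on the microscope station in order

ROBOT

A 6-joint arm with a two-finger parallel gripper is mounted at the origin on the work surface. World frame = base frame: x ahead of the robot, y to its left, z up, the work surface at z = 0. Lengths are in m, angles in rad, forces in N, time in s.
With the tool pointing down it reaches from about 0.325 to 0.85 m from the base axis. Payload 4.4 kg.
Tool frame: the origin (TCP) lies on the mounting face of the last link; the fingertips stand 199 mm ahead of it and the grasp point (between the pads) lies 180 mm ahead of it (tip_extent is the distance from the TCP to the fingertips, in m); z points along the fingers, y is the line along which they close (so a half turn about z gives the same grasp; the last joint's range is limited). The gripper opens to 94 mm and grips with 3 to 60 N. Pads are 16 mm wide; open, the fingers measure 119 mm over their backs; the gripper's body (75 mm by 177 mm) begins 78 mm behind the grasp point.
Start: joints at [1.111, 0.207, 1.542, -0, 1.393, -0.15], TCP at [0.175, 0.548, 0.405] pointing down, gripper open.
Joint ranges: [-2.73, 2.73], [-0.86, 2.22], [0.23, 2.46], [-1.11, 4.25], [0.08, 2.63], [-2.82, 2.82]. Speed limits (rad/s): [2.79, 2.79, 3.14, 3.14, 3.14, 3.14].

INTERFACE

Orientations are given as [roll, pitch, yaw] about the fixed x, y, z axes, in that order (R = Rz(yaw) Ry(pitch) Rx(roll)).
In Python, from bench import * gives the robot as it stands. Calls block until the motion is done:
- movep(position, orientation): joint-space move of the TCP to a pose.
- movel(position, ori=None, vel=0.15, guard=None): straight line of the TCP; ori=None keeps the orientation; vel is the mean speed in m/s. With guard (N) it stops when the force on the tool has changed by that much, and returns True; else False.
- goto_joints(angles): joint-space move.
- gripper_open() and gripper_close(grasp_force=None): open the fingers fully, or close them until they stop; grasp_force is the grip in N (None keeps the last).
- hold(seconds).
- solve_ik(position, orientation): joint angles nearest the present ones, or None.
- state(): the state.
- grab_frame(name): name is "scene" or "top" or "wrist"; returns a dict with "img" (384x512x3 uint8, red, green, blue), "vfov" (degrees; the focal length in pixels is half the picture's height over the tangent of half this angle, whatever the lens; pixels are square), "cx", "cy" (the principal point, pixels), "view" (4x4, takes a point from world to camera coordinates). Camera axes: x right, y down, z forward; pixel columns grow to the right and rows downward; lengths in m; the calibration is good to about 2 mm. A picture is of the moment at which its call begins. There is no depth.
A pose or a line that the arm cannot do raises MotionError and nothing moves.
- finish_job(): hands the job in; it is judged then, once.
Trained networks look in a picture, given as the dict that the camera call returned (one of the last four; its "shot" number tells which), for a name from the list of things; names that differ only in an ending like _2 or _b are one class to them, and where a whole thing is asked for, a point or a joint stands for the part that bears it (a point fixed in the world has none). Each returns a list of dicts, best first, with "conf" (0 to 1); they miss things now and then, are a little off and sometimes report something else, mostly with a low value. They report only what shows in the picture. A call takes as long as a camera call. They do not tell look-alikes from the thing itself.
- look_for(picture, query): "position" ([x, y, z] in m, in world coordinates, good to about 4 mm: the middle of the surface that is visible of it).
The state is a dict: "t": time; "qpos": joint angles; "qvel": joint speeds; "tau": joint torques, N m; "ee_pos": TCP position; "tcp_rot": TCP orientation; "contact_force": force on the tool from outside, world axes, zero at the start; "moment": the same for the moment, N m; "width": finger opening in m; "gripper_force": force on a finger pad.
Only numpy, scipy, OpenCV 4.12 (cv2) and the standard library are available. Lean on these libraries where they do the work, as an engineer would, in place of code of your own. Each camera call takes 0.05 s, during which the arm holds its last target. There are 200 camera calls.

TASK

Switch on the stereo microscope station by pressing three keys with the fingertips: first the red key of the power unit, then the yellow key of the lamp unit, then the blue key of the camera unit, each gently and all the way down, where it stays. Leave the green key of the slide warmer up. Do not pick up, tip or shove the units, and leave everything else on the bench where it stands.

Things in the scene. Friction and masses are not known exactly. Their poses are not given: they have to be found in the camera images.
- power_unit: power unit of the microscope station: white box, 80 x 110 x 45 high, with two small sockets on its top; red key 30 mm to the +y side of its centre (units' own axes). Loose on rubber feet, upright. Origin: centre of the underside, z up; sizes in mm.
- power_key_top (a point): centre of the top face of the red key of the power unit. The key is a round flat cap, 32 mm in diameter, standing 12 mm above the unit's top when up; it moves with the key. Axes as the unit's, z up.
- power_key (a joint): travel of the red key: 0 = up (off), 0.008 m = all the way down (4 mm of the cap still showing). No spring: pushing takes about 3 N, and it stays where it is left; at the bottom it meets a hard stop.
- lamp_unit: lamp unit of the microscope station: grey box, 84 x 100 x 62 high, with a black dimmer knob (20 mm across, 10 mm high) on its top; yellow key 20 mm to the +y side of its centre, the knob 30 mm to the -y side (units' own axes). Loose on rubber feet, upright. Origin: centre of the underside, z up; sizes in mm.
- lamp_key_top (a point): centre of the top face of the yellow key of the lamp unit. The key is a round flat cap, 32 mm in diameter, standing 12 mm above the unit's top when up; it moves with the key. Axes as the unit's, z up.
- lamp_key (a joint): travel of the yellow key: 0 = up (off), 0.008 m = all the way down (4 mm of the cap still showing). No spring: pushing takes about 3 N, and it stays where it is left; at the bottom it meets a hard stop.
- camera_unit: camera unit of the microscope station: bare aluminium box, 76 x 96 x 38 high, with a small dark window on its top; blue key 18 mm to the +y side of its centre (units' own axes). Loose on rubber feet, upright. Origin: centre of the underside, z up; sizes in mm.
- camera_key_top (a point): centre of the top face of the blue key of the camera unit. The key is a round flat cap, 32 mm in diameter, standing 12 mm above the unit's top when up; it moves with the key. Axes as the unit's, z up.
- camera_key (a joint): travel of the blue key: 0 = up (off), 0.008 m = all the way down (4 mm of the cap still showing). No spring: pushing takes about 3 N, and it stays where it is left; at the bottom it meets a hard stop.
- warmer_unit: warmer unit of the microscope station: light grey box, 84 x 104 x 50 high, with an aluminium plate on its top; green key 32 mm to the +y side of its centre (units' own axes). Loose on rubber feet, upright. Origin: centre of the underside, z up; sizes in mm.
- warmer_key_top (a point): centre of the top face of the green key of the warmer unit. The key is a round flat cap, 32 mm in diameter, standing 12 mm above the unit's top when up; it moves with the key. Axes as the unit's, z up.
- warmer_key (a joint): travel of the green key: 0 = up (off), 0.008 m = all the way down (4 mm of the cap still showing). No spring: pushing takes about 3 N, and it stays where it is left; at the bottom it meets a hard stop.
- jar: clear specimen jar with a red screw cap, 48 mm diameter, 55 high (mm). Loose bystander, to be left alone. Origin: centre of the underside. (Fixed equipment stands out of the work area, all beyond 0.35 m to the left or 0.45 m to the right of the robot, or beyond 0.74 m ahead; the tallest is the microscope, 345 mm, at the left near x 0.27, y 0.56 m.)
- dish: closed clear petri dish, 93 mm diameter, 17 high (mm). Loose bystander, to be left alone. Origin: centre of the underside.
- reagent: amber reagent bottle, 56 mm diameter, 110 high (mm). Loose bystander, to be left alone. Origin: centre of the underside.
- beaker: glass beaker, 66 mm diameter, 85 high (mm). Loose bystander, to be left alone. Origin: centre of the underside.
- forceps: steel forceps lying flat, 120 long along x, 18 wide, 8 high (mm). Loose bystander, to be left alone. Origin: centre of the underside.
Not all that is in view belongs to the job. Leave any pink or turquoise look-alike of the lamp_unit alone.

How it is judged:
By the outcome, as a careful person would: the job done as asked, in the order asked, and still so for the second after the job is handed in, with the robot touching nothing.
It also fails if it takes over 48 s, if anything falls off the work surface, if the arm or the gripper's body presses on something with over 40 N, if the wrist force passes 120 N, or if a joint passes its speed limit or range.

## Working session

There is one attempt and no reset: what is moved stays moved. The work goes in short steps, each a Python script; the robot and the scene stay as the last script left them, time stands still between calls to the robot, and variables do not carry over. Pictures are saved under pics/ and viewed, at most 10 in all, crops included, and the job is handed in when it is done.

```bash
mkdir -p pics; ls
python3 - <<'E'
from bench import *
import cv2
s=state();print(s['t'],s['ee_pos'],s['tcp_rot'],s['width'])
for n in ("top","scene"):
    f=grab_frame(n);cv2.imwrite(f'pics/{n}0.png',cv2.resize(f['img'][:,:,::-1],(800,600),interpolation=cv2.INTER_CUBIC))
    print(n,f['vfov'],f['cx'],f['cy'],f['view'].round(3).tolist() if hasattr(f['view'],'round') else f['view'])
    for q in ("power_key_top","lamp_key_top","camera_key_top","warmer_key_top","power_unit","lamp_unit","camera_unit","warmer_unit"):
        print(q,[([round(v,3) for v in d['position']],round(d['conf'],2)) for d in look_for(f,q)][:4])
E
```

```text
pics
0.0 [0.1751384  0.54730531 0.40350209] [-3.13938848e+00 -3.11953632e-04  2.83181901e+00] 0.0939876844587084
top 42.94229750225092 261.94613079055455 191.96956966898642 [[-0.01, -1.0, -0.001, -0.002], [-0.984, 0.01, -0.179, 0.504], [0.179, -0.001, -0.984, 1.149], [0.0, 0.0, 0.0, 1.0]]
power_key_top [([0.644, -0.185, 0.063], 0.62), ([0.616, 0.26, 0.045], 0.23)]
lamp_key_top [([0.509, 0.022, 0.075], 0.65), ([0.257, -0.299, 0.078], 0.65), ([0.181, 0.291, 0.076], 0.62), ([0.367, -0.019, 0.076], 0.55)]
camera_key_top [([0.449, -0.28, 0.053], 0.41)]
warmer_key_top [([0.451, -0.246, 0.062], 0.54)]
power_unit [([0.633, -0.21, 0.046], 0.76)]
lamp_unit [([0.275, -0.286, 0.06], 0.84), ([0.497, 0.001, 0.062], 0.82), ([0.351, -0.031, 0.061], 0.57), ([0.2, 0.275, 0.058], 0.55)]
camera_unit [([0.622, 0.238, 0.04], 0.65)]
warmer_unit [([0.448, -0.279, 0.055], 0.73), ([0.625, -0.008, 0.053], 0.36)]
scene 48.46664454510444 259.589751040076 200.3959134663598 [[-0.755, 0.655, -0.008, 0.375], [0.447, 0.506, -0.738, -0.145], [-0.48, -0.561, -0.675, 1.284], [0.0, 0.0, 0.0, 1.0]]
power_key_top [([0.648, -0.177, 0.057], 0.68)]
lamp_key_top [([0.507, 0.017, 0.077], 0.63), ([0.445, -0.137, 0.009], 0.62), ([0.19, 0.293, 0.075], 0.6), ([0.264, -0.296, 0.072], 0.42)]
camera_key_top [([0.625, 0.268, 0.05], 0.72)]
warmer_key_top [([0.458, -0.246, 0.063], 0.43)]
power_unit [([0.645, -0.187, 0.045], 0.71)]
lamp_unit [([0.216, 0.284, 0.061], 0.89), ([0.372, -0.015, 0.062], 0.87), ([0.298, -0.273, 0.061], 0.65)]
camera_unit [([0.638, 0.254, 0.039], 0.91)]
warmer_unit [([0.463, -0.258, 0.05], 0.75)]
```

View pics/top0.png

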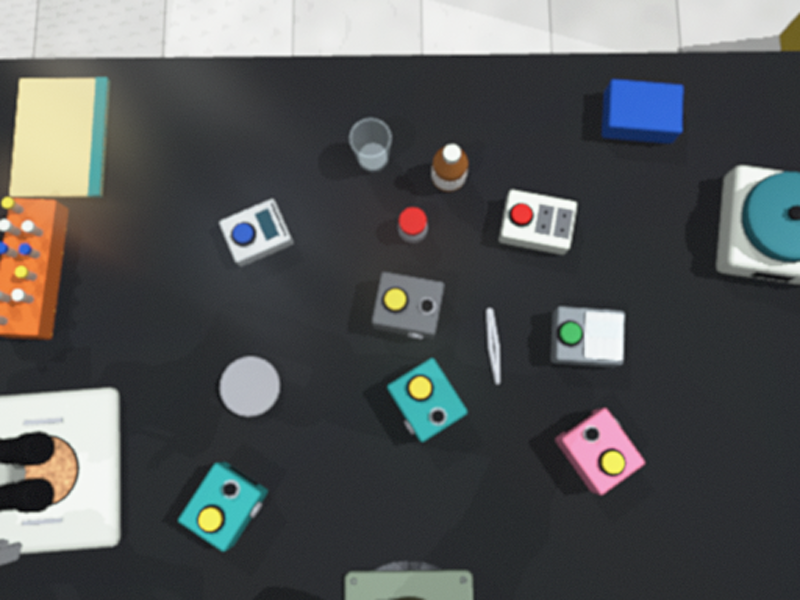

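View pics/scene0.png

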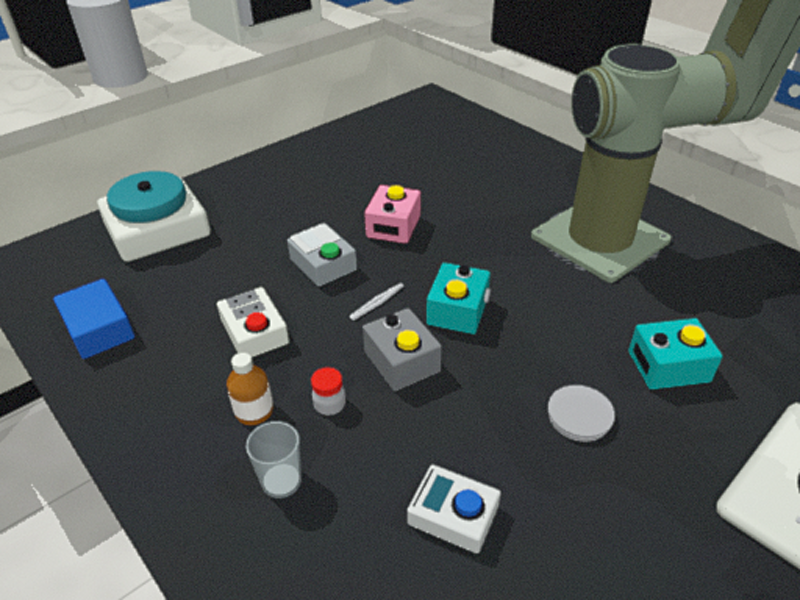

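The grey unit at top-view (408,305) is the lamp unit. The others with yellow keys are look-alikes: turquoise at (427,400) and (223,507), pink at (600,452). The red key is at (521,214), and the red disc at (412,222) is the jar's cap. The blue key is at (243,233) and the green one at (571,333), which must stay up. I'll measure from the key colours in both views and confirm with a crop.

```bash
cat > h.py <<'E'
from bench import *
import numpy as np, cv2
Z=dict(power=.057,lamp=.074,camera=.050)
G=dict(power=(.646,-.181),lamp=(.508,.020),camera=(.622,.264))
H=dict(power=((0,8),(172,180)),lamp=((22,35),),camera=((105,125),))
def proj(f,p):
    c=f['view']@np.r_[p,1]; F=f['img'].shape[0]/2/np.tan(np.radians(f['vfov']/2))
    return np.array([f['cx'],f['cy']])+F*c[:2]/c[2]
def unproj(f,uv,z):
    F=f['img'].shape[0]/2/np.tan(np.radians(f['vfov']/2)); R=f['view'][:3,:3]; o=-R.T@f['view'][:3,3]
    d=R.T@np.r_[(np.array(uv)-[f['cx'],f['cy']])/F,1]; return (o+d*(z-o[2])/d[2])
def locate(f,k,dz=0):
    hsv=cv2.cvtColor(f['img'],cv2.COLOR_RGB2HSV); m=0
    for a,b in H[k]: m=m|cv2.inRange(hsv,(a,130,90),(b,255,255))
    n,_,st,c=cv2.connectedComponentsWithStats(m)
    g=proj(f,[*G[k],Z[k]])
    i=min((i for i in range(1,n) if st[i,4]>25),key=lambda i:np.linalg.norm(c[i]-g))
    return c[i],st[i,2:],unproj(f,c[i],Z[k]-dz-.002)
E
python3 - <<'E'
from h import *
for n in ("top","scene"):
    f=grab_frame(n)
    for k in Z:
        c,s,p=locate(f,k); print(n,k,c.round(1),s,p.round(4))
    if n=="top": cv2.imwrite('pics/crop.png',cv2.resize(f['img'][110:270,130:380,::-1],(800,512),interpolation=cv2.INTER_CUBIC))
s=state();print([k for k in s],s.get('tip_extent'))
for p in ([.175,.547,.6],[.4,.2,.6]): print(solve_ik(p,s['tcp_rot']))
E
```

```text
top power [333.3 136.7] [ 14  13 139] [ 0.6401 -0.1849  0.055 ]
top lamp [252.5 191.3] [ 14  14 158] [0.5014 0.016  0.072 ]
top camera [155.2 149.1] [ 13  13 136] [0.6147 0.2573 0.048 ]
scene power [163.6 205.5] [ 14  12 131] [ 0.6475 -0.1809  0.055 ]
scene lamp [260.7 217.4] [ 15  13 152] [0.5086 0.0194 0.072 ]
scene camera [299.3 321.6] [ 18  18 236] [0.622  0.2605 0.048 ]
['t', 'qpos', 'qvel', 'tau', 'ee_pos', 'tcp_rot', 'contact_force', 'moment', 'gripper_force', 'width'] None
[ 1.11049398e+00  1.31140664e-01  1.23609300e+00  1.50818600e-05
  1.77436104e+00 -1.50529518e-01]
[ 2.69681931e-01 -1.53240742e-01  1.51767099e+00  8.49875817e-06
  1.77717478e+00 -9.91342873e-01]
```

View pics/crop.png

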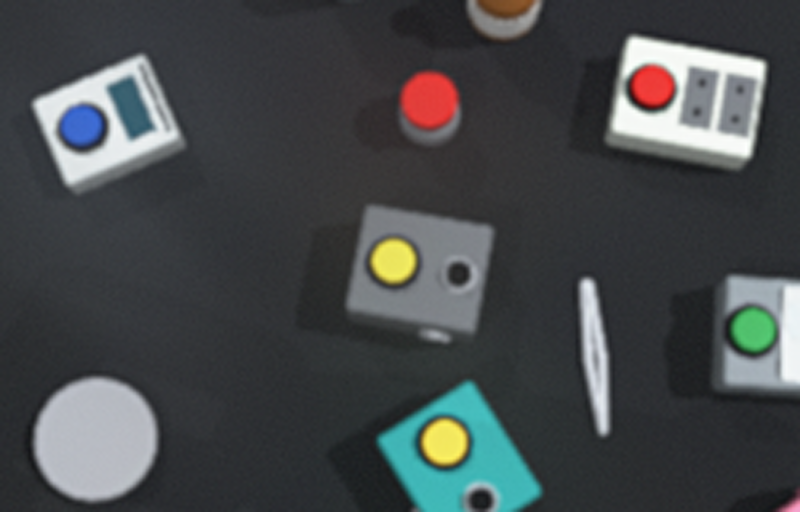

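The crop confirms it: yellow key at crop (393,261) on the grey box with the black knob, red key at (652,87) on the white box with two sockets, and blue key at (82,126) on the box with the dark window. The two views differ by about 7 mm, so I'll average them and check from the wrist camera.

Run:
```python
from h import *
gripper_close(5)
p=state()['ee_pos']; movel([p[0],p[1],.60],vel=.25)
O=[np.pi,0,np.pi-.3]
movep([.42,.1,.55],O)
M=dict(power=(.644,-.183),lamp=(.505,.018),camera=(.618,.259))
k='power'
movep([*M[k],Z[k]+.199+.10],O)
hold(.3);s=state();print(s['t'],s['ee_pos'],s['width'],s['contact_force'])
f=grab_frame('wrist'); cv2.imwrite('pics/w1.png',f['img'][:,:,::-1])
print(locate(f,k), proj(f,[*M[k],Z[k]]), f['view'].round(3).tolist())
```

```text
7.025 [ 0.64405797 -0.18229445  0.35692875] 0.0004694583294646692 [0.34103246 0.30062552 0.22695619]
(array([251.51270208, 187.6443418 ]), array([ 34,  32, 866], dtype=int32), array([ 0.64368454, -0.18535723,  0.055     ])) [253.83691229 187.74833301] [[0.294, 0.956, 0.0, -0.015], [0.927, -0.285, 0.244, -0.664], [0.233, -0.071, -0.97, 0.181], [0.0, 0.0, 0.0, 1.0]]
```

View pics/w1.png

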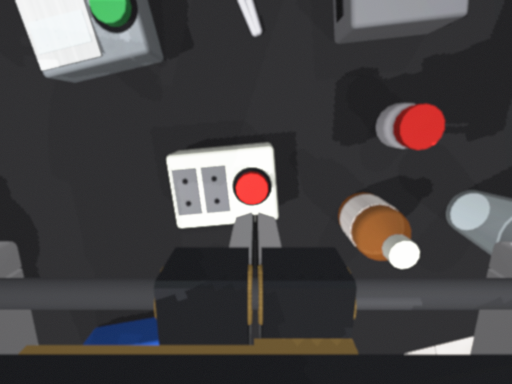

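In the wrist view the red key sits at (251,188), just ahead of the fingertips at (255,220). Its position agrees with the average to within 3 mm, so I'm pressing it.

```bash
cat >> h.py <<'E'
O=[np.pi,0,np.pi-.3]
def press(k,x,y):
    z0=Z[k]+.199
    movel([x,y,z0+.012],vel=.12); hold(.2)
    a=movel([x,y,z0-.004],vel=.015,guard=2); za=state()['ee_pos'][2]
    print(k,'contact',a,round((za-z0)*1e3,2),state()['contact_force'].round(2))
    b=movel([x,y,z0-.015],vel=.012,guard=10); s=state()
    print('bottom',b,(s['ee_pos']-[x,y,z0])*1e3,'travel',(za-s['ee_pos'][2])*1e3,s['contact_force'].round(2),s['t'])
E
python3 - <<'E'
from h import *
press('power',.644,-.184)
E
```

```text
power contact True -0.53 [ 0.44 -1.16  2.03]
bottom True [ 0.14531147 -0.04049666 -7.48121316] travel 6.954467728709224 [-0.57  0.15  4.57] 9.6333
```

```bash
cat >> h.py <<'E'
def again(k,x,y,g):
    z0=Z[k]+.199
    b=movel([x,y,z0-.015],vel=.012,guard=g); s=state()
    print('again',b,((s['ee_pos']-[x,y,z0])*1e3).round(2),s['contact_force'].round(2),s['t'])
def up(k,x,y):
    movel([x,y,Z[k]+.199+.08],vel=.12)
def check(k,x,y):
    f=grab_frame('wrist'); print(k,locate(f,k)[2],locate(f,k,.008)[2])
    return f
E
python3 - <<'E'
from h import *
again('power',.644,-.184,12)
E
```

```text
again True [ 0.16 -0.03 -7.46] [-0.61 -0.29  3.42] 9.9833
```

Run:
```python
from h import *
up('power',.644,-.184); hold(.2); print(state()['ee_pos'],state()['contact_force']); check('power',0,0)
k='lamp'; movep([.505,.018,Z[k]+.199+.08],O); hold(.2)
check(k,0,0); print(state()['t'],state()['contact_force'])
```

```text
[ 0.64367455 -0.1838733   0.33462887] [0.70551046 0.29778173 0.24432895]
power [ 0.64243216 -0.1849161   0.055     ] [ 0.64444522 -0.18558433  0.047     ]
lamp [0.50478456 0.01716704 0.072     ] [0.5067899  0.01653698 0.064     ]
12.325 [-0.409009    0.56963581 -0.68879129]
```

Run:
```python
from h import *
P=(.505,.0175)
press('lamp',*P); again('lamp',*P,12); up('lamp',*P); hold(.1); check('lamp',0,0)
k='camera'; movep([.618,.259,Z[k]+.199+.08],O); hold(.2)
f=check(k,0,0); print(state()['t'],state()['ee_pos'])
```

```text
lamp contact True -0.65 [ 1.2  -0.23  0.57]
bottom True [ 0.10078435 -0.01163823 -7.55230091] travel 6.904035479021353 [-0.41  0.56  4.21] 14.725
again True [ 0.19  0.02 -7.53] [-2.2   0.22  4.73] 15.0333
lamp [0.50354487 0.01747081 0.072     ] [0.50556647 0.0168324  0.064     ]
camera [0.61069382 0.26234019 0.048     ] [0.61249965 0.2618549  0.04      ]
17.35 [0.61817884 0.25758162 0.32960601]
```

Red and lamp bottomed consistently. The wrist estimate for the blue key is 7 mm off, so I'll look before pressing it.

Run:
```python
from h import *
f=grab_frame('wrist'); print(locate(f,'camera'),proj(f,[.618,.259,.05])); cv2.imwrite('pics/w2.png',f['img'][:,:,::-1])
f=grab_frame('top')
for k in Z: print(k,locate(f,k))
f=grab_frame('scene')
for k in Z: print(k,locate(f,k))
```

```text
(array([256.12977099, 184.36641221]), array([ 37,  31, 131], dtype=int32), array([0.61114026, 0.26143301, 0.048     ])) [255.82143495 192.46043465]
power (array([333.10714286, 137.04285714]), array([ 13,  13, 140], dtype=int32), array([ 0.63922069, -0.18433644,  0.055     ]))
lamp (array([252.5443038 , 191.63291139]), array([ 14,  14, 158], dtype=int32), array([0.50059808, 0.01589347, 0.072     ]))
camera (array([156.42708333, 148.89583333]), array([10, 13, 96], dtype=int32), array([0.61526769, 0.25422006, 0.048     ]))
power (array([163.93457944, 206.61682243]), array([ 14,  10, 107], dtype=int32), array([ 0.64912583, -0.17684213,  0.055     ]))
lamp (array([259.68518519, 218.7037037 ]), array([ 12,  11, 108], dtype=int32), array([0.51321075, 0.0210894 , 0.072     ]))
camera (array([299.33474576, 321.59745763]), array([ 18,  18, 236], dtype=int32), array([0.6219788 , 0.26051906, 0.048     ]))
```

View pics/w2.png

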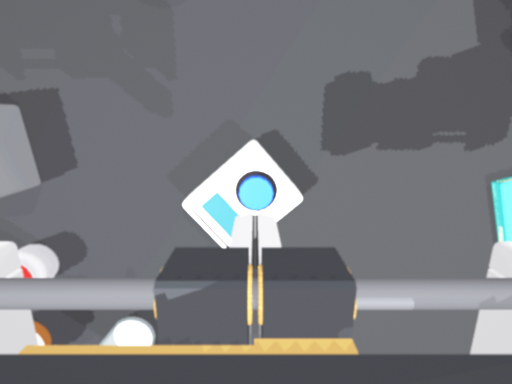

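In the wrist view the cap's centre is at (256,192), which matches the projected (255.8,192.5). The colour mask had caught only part of the cap, because of the exposure. Pressing at (0.618, 0.259).

Run:
```python
from h import *
P=(.618,.259)
press('camera',*P); again('camera',*P,12); up('camera',*P)
movep([.45,.2,.5],O); hold(.3); print(state()['t'],state()['contact_force'])
ims=[]
f=grab_frame('scene'); im=f['img'][:,:,::-1]
cv2.imwrite('pics/end.png',np.hstack([cv2.resize(im[int(c[1])-32:int(c[1])+32,int(c[0])-32:int(c[0])+32],(266,266),interpolation=cv2.INTER_CUBIC) for c in (proj(f,[*G[k],Z[k]]) for k in Z)]))
for k in Z: print(k,locate(f,k,.008))
```

```text
camera contact True -0.55 [0.93 0.3  1.64]
bottom True [ 0.15317853  0.03085226 -7.47388407] travel 6.924490289776347 [-0.95 -1.14  4.57] 19.8833
again True [ 0.14  0.05 -7.48] [-0.58 -0.43  4.62] 20.2333
22.3833 [ 0.21068941 -0.22848342  0.21912464]
power (array([163.87735849, 206.60377358]), array([ 14,  10, 106], dtype=int32), array([ 0.64564996, -0.18517126,  0.047     ]))
lamp (array([260.75193798, 218.63565891]), array([ 15,  11, 129], dtype=int32), array([0.50599034, 0.01645251, 0.064     ]))
camera (array([299.15909091, 322.40454545]), array([ 18,  16, 220], dtype=int32), array([0.61963808, 0.25831772, 0.04      ]))
```

View pics/end.png

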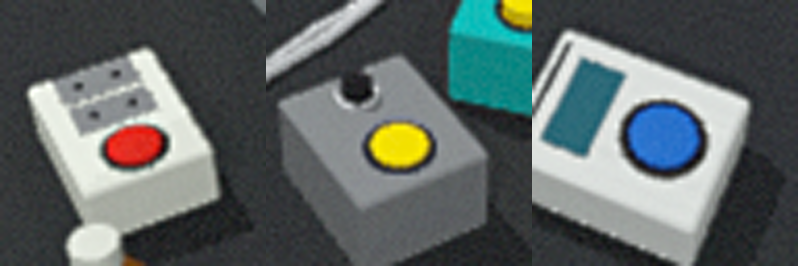

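The end picture shows all three caps flush and low: red at (135,147), yellow at (400,146), blue at (664,140). The units haven't moved, and each key met a hard stop at the same depth, so I'm handing in.

```bash
python3 -c "
from bench import *
print(finish_job())"
```

```text
the job is handed in; nothing more can be done
None
```

I pressed the red, yellow and blue keys in that order, each until it met its hard stop. I left the green key and everything else alone, and handed the job in at about 22 s of the 48 s allowed; no verdict came back.

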